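Register a stone blank in the engraving fixture

ROBOT

A 6-joint arm with a two-finger parallel gripper is mounted at the origin on the work surface. World frame = base frame: x ahead of the robot, y to its left, z up, the work surface at z = 0. Lengths are in m, angles in rad, forces in N, time in s.
With the tool pointing down it reaches from about 0.35 to 0.775 m from the base axis. Payload 5.5 kg.
Tool frame: the origin (TCP) lies midway between the tips of the shut fingers; the grasp point (between the pads) lies 19 mm behind it; z points along the fingers, y is the line along which they close (so a half turn about z gives the same grasp; the last joint's range is limited). The gripper opens to 85 mm and grips with 20 to 120 N. Pads are 22 mm wide; open, the fingers measure 114 mm over their backs; the gripper's body (76 mm by 85 mm) begins 54 mm behind the grasp point. The pads swing forward as they close: fully open they stand 13 mm farther back than shut.
Start: joints at [1.158, 0.313, 0.046, 1.304, 0, 1.431], TCP at [0.155, 0.554, 0.231] pointing down, gripper open.
Joint ranges: [-2.76, 2.76], [-0.86, 1.69], [-1.03, 1.26], [-2.2, 2.34], [-1.47, 1.5], [-3.14, 3.14]. Speed limits (rad/s): [2.57, 2.57, 3.14, 3.14, 3.14, 3.14].

INTERFACE

Orientations are given as a unit quaternion [w, x, y, z].
In Python, from workcell import telemetry, imaging, env gives the robot as it stands. The module is installed in compiled form; this text tells all that it offers.
- The arm moves only by the tool step_arm, never from a script. Its argument "moves" is a list of rows, each a list of 3 entries, a list of its own where there are three numbers: the shift along the tool's x, y, z in mm, then the turn, a rotation vector about the tool's x, y, z in rad, then the finger opening in mm, from 0 to 85.4. A call has 1 to 8 rows; each row is the pose to reach, as a shift and turn from the pose commanded when the call began, along the tool's axes at that moment; what a row does not reach only later rows make up. A row lasts 1/12 s, in which the tool goes at most 41.7 mm and 7.16 degrees, less where a joint would pass 70% of its speed; a pose out of reach is approached as far as the arm can. A call with a gripper value outside its range is refused whole. The fingers move at their own pace and stop on an object; "grip_force" is the grip in N (left out, the last holds). Time passes only in rows, so rows that repeat a pose let the fingers close. It gives the time, the measured TCP pose, the force, the opening and the grip force at its end, in the units of the state.
- telemetry.get_state(): the state, without advancing time (a new reading comes with each control period).
- imaging.read_camera(name): name is "scene" or "top" or "wrist"; returns the picture (400x640x3 uint8, red, green, blue); there is no depth.
- imaging.camera_params(name): a dict with "camera_matrix" (3x3 intrinsics, pixels), "pose" (4x4, takes a point from camera to world coordinates). Camera axes: x right, y up, looking along -z (the intrinsics and any distortion apply to the point x, -y, -z); pixel columns grow to the right and rows downward; lengths in m; the calibration is good to about 2 mm. A picture is of the moment at which its call begins: read the wrist's pose just before it. camera_params takes no time and is no camera call; for the wrist camera it gives the pose at the moment of the call.
- env.hand_in(): hands the job in; it is judged then, once.
The state is a dict: "clock": time; "joint_pos": joint angles; "qvel": joint speeds; "tau": joint torques, N m; "tcp_pos": TCP position; "orientation": TCP orientation; "wrist_force": force on the tool from outside, world axes, zero at the start; "ft_torque": the same for the moment, N m; "finger_gap": finger opening in m; "grip_force": force on a finger pad.
Only numpy, scipy, OpenCV 4.12 (cv2) and the standard library are available. Lean on these libraries where they do the work, as an engineer would, in place of code of your own. Each camera call takes 0.05 s, during which the arm holds its last target. There are 200 camera calls.

TASK

Take only the top stone plate off the stack and lay it down (not dropped) flat on the metal bed of the engraving fixture, well clear of both stops, and let go of it. Then push it home so that its long side is flush along the long fence bar and its short end is flush against the short end stop. Leave the other two plates stacked where they are and do not disturb anything else on the desk.

Things in the scene. Friction and masses are not known exactly. Their poses are not given: they have to be found in the camera images.
- plate_top: the top plate of a stack of three alike: a plain grey-green stone slab 80 (its x) x 50 (its y) x 14 (z) mm, about 150 g; origin at the centre of its underside. Either long side and either end will do at the fixture
- plate_mid: the like plate directly below the top one (not quite squared up with it), origin at the centre of its underside
- plate_low: the like plate at the bottom of the stack, resting on the board, origin at the centre of its underside
- board: fixed light wooden board under the stack, 120 x 90 x 12 mm, origin at the centre of its underside
- fixture: fixed aluminium bed, 180 (x) x 140 (y) x 12 (z) mm, origin at the centre of its underside on the desk. On it two dark steel bars, 16 mm wide and 12 mm high above the bed (2 mm less than a plate): the fence, 105 mm long along x, and the end stop, 40 mm long along y
- corner (a point): inner corner of the stops, on the bed's top surface, at (55, 38, 12) mm in the fixture's frame, axes parallel to it. The fence's face is at y = 0 (x -115 to -10 mm), the end stop's face at x = 0 (y -50 to -10 mm). The plate belongs at negative x and y: home, its origin is at (-40, -25, 0) mm, long side along x. The bare bed reaches to x = -145, y = -108 mm
- seal_a: bystander: upright brown-red seal stone 30 x 30 mm, about 59 mm tall, origin under its middle
- seal_b: bystander: upright ochre seal stone 26 x 40 mm, about 55 mm tall, origin under its middle
- seal_c: bystander: cream stone block 34 x 34 mm, 45 mm tall, origin under its middle
- paste_jar: bystander: round lidded ceramic jar, 72 mm across, 45 mm tall, origin under its middle
- graver: bystander: carving knife lying flat, about 150 mm long, 13 mm thick, origin under its middle
- brush: bystander: brush lying flat, about 170 mm long, origin under its middle
- cup: bystander: white ceramic cup, 72 mm across, 75 mm tall, origin under its middle
There are look-alikes about, which are no part of the job. Leave any blue or orange look-alike of the plate_top alone.

How it is judged:
On the way:
1. the top plate lies flat on the bed, let go, at least 6 mm short of its home position in both directions (z of plate_top in the frame of corner between -0.003 and 0.003 m and angle between plate_top's own z axis and vertical below 0.05 rad and x of plate_top in the frame of corner between -0.145 and -0.046 m and y of plate_top in the frame of corner between -0.108 and -0.031 m and contact force between plate_top and the fingers below 0.05 N and linear speed of plate_top below 0.01 m/s), for 0.2 s.
At the end, for the whole second after the job is handed in: The top plate lies flat on the bed, at rest, its long side within 2 mm of the fence and square to it within 0.04 rad, its end within 2 mm of the end stop; the other two plates are within 20 mm of where they were (z of plate_top in the frame of corner between -0.003 and 0.003 m and angle between plate_top's own z axis and vertical below 0.05 rad and x of plate_top in the frame of corner between -0.042 and -0.038 m and y of plate_top in the frame of corner between -0.027 and -0.023 m and angle between the x axis of plate_top and the x axis of corner, either way round below 0.04 rad and linear speed of plate_top below 0.005 m/s and distance of each of plate_mid, plate_low from where it was at the start of the episode below 0.02 m); the robot touches nothing.
It fails at once if the plate is let go above the bed (more than 12 mm up) instead of being laid down (horizontal distance between plate_top and corner below 0.13 m and z of plate_top in the frame of corner above 0.012 m and contact force between plate_top and the fingers below 0.02 N).
It fails at once if one of the other things on the desk is moved by more than 30 mm (distance of any of seal_a, seal_b, seal_c, paste_jar, graver, brush, cup from where it was at the start of the episode above 0.03 m).
It also fails if it takes over 58 s, if anything falls off the work surface, if the arm or the gripper's body presses on something with over 40 N, if the wrist force passes 120 N, or if a joint passes its speed limit or range.

## Working session

There is one attempt and no reset: what is moved stays moved. The work goes in short steps, Python scripts to look and compute and a tool call to move; the robot and the scene stay as the last step left them, time stands still between calls to the robot, and variables do not carry over. Pictures are saved under pics/ and viewed, at most 10 in all, crops included, and the job is handed in when it is done.

Besides the shell and the picture viewer there is one more tool, called after "Request:" by a JSON object that holds its "api" and its "payload". step_arm: Moves the arm, as the interface text tells. Its arguments: {"type":"object","properties":{"moves":{"type":"array"},"grip_force":{"type":"number"}},"required":["moves"]}

```bash
mkdir -p pics
python3 - <<'E'
from workcell import telemetry, imaging
import cv2
s=telemetry.get_state();print(s)
for n in("scene","top"):
    p=imaging.camera_params(n);print(n,p)
    cv2.imwrite(f"pics/{n}0.png",imaging.read_camera(n)[:,:,::-1])
E
```

```text
{'clock': 0.0, 'joint_pos': array([ 1.15842117e+00,  3.13975640e-01,  4.49528210e-02,  1.30359452e+00,
       -1.60199659e-05,  1.43124227e+00]), 'qvel': array([-0.00160994,  0.00062163,  0.00080333, -0.00226458,  0.00044453,
       -0.00027025]), 'tau': array([-9.15219571e-04, -4.80631292e+01,  2.98532206e+01,  1.96724053e-02,
       -5.65619496e-05, -2.11793186e-06]), 'tcp_pos': array([0.15471054, 0.55325358, 0.23041226]), 'orientation': array([-2.40383355e-04,  1.35987830e-01,  9.90710089e-01, -8.78237469e-04]), 'wrist_force': array([-0.84637729, -0.53736108,  0.67884227]), 'ft_torque': array([0.05348226, 0.0012978 , 0.03821813]), 'grip_force': 0.0, 'finger_gap': 0.08525731273399209}
scene {'camera_matrix': array([[440.73014456,   0.        , 316.61859297],
       [  0.        , 440.73014456, 197.7898409 ],
       [  0.        ,   0.        ,   1.        ]]), 'pose': array([[-0.68466628, -0.41117584,  0.60180272,  1.31158674],
       [ 0.72858727, -0.40855193,  0.54976896,  0.67942577],
       [ 0.01981595,  0.81487407,  0.57929921,  0.79599678],
       [ 0.        ,  0.        ,  0.        ,  1.        ]])}
top {'camera_matrix': array([[487.68107984,   0.        , 320.45706272],
       [  0.        , 487.68107984, 194.55771834],
       [  0.        ,   0.        ,   1.        ]]), 'pose': array([[ 4.47170826e-03,  9.88389877e-01, -1.51873154e-01,
         4.10291925e-01],
       [-9.99565527e-01, -6.72674347e-06, -2.94746897e-02,
        -1.84727993e-02],
       [-2.91335065e-02,  1.51938971e-01,  9.87960418e-01,
         1.23536452e+00],
       [ 0.00000000e+00,  0.00000000e+00,  0.00000000e+00,
         1.00000000e+00]])}
```

View pics/scene0.png

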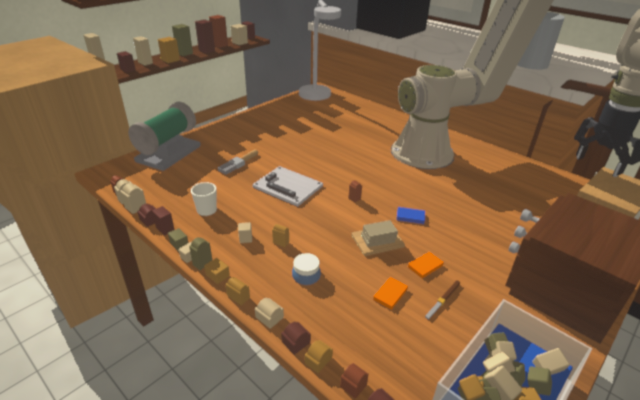

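View pics/top0.png

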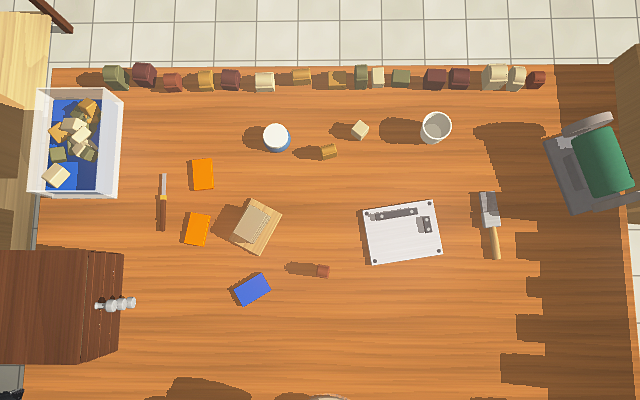

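The top view shows the stack at about (253,222) on its board. The fixture is at (402,232), with the fence at (393,213) and the end stop at (426,224). The orange and blue look-alikes lie around the stack. I'll enlarge both areas.

Run:
```python
import cv2,numpy as np
a=cv2.imread("pics/top0.png")
b=[cv2.resize(a[y:y+75,x:x+100],None,fx=8,fy=8,interpolation=cv2.INTER_CUBIC)[:, :] for x,y in((205,185),(352,190))]
cv2.imwrite("pics/c1.png",b[0]);cv2.imwrite("pics/c2.png",b[1])
```

```text
(no output)
```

View pics/c1.png

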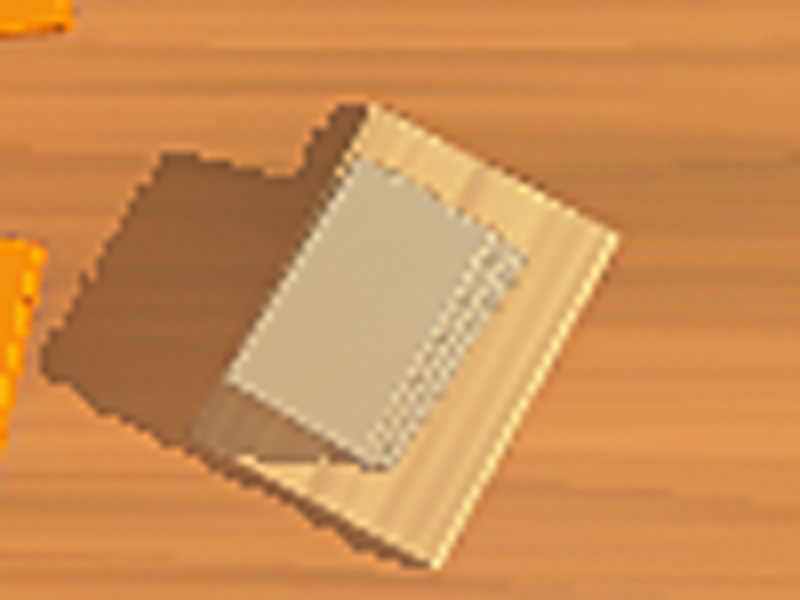

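View pics/c2.png

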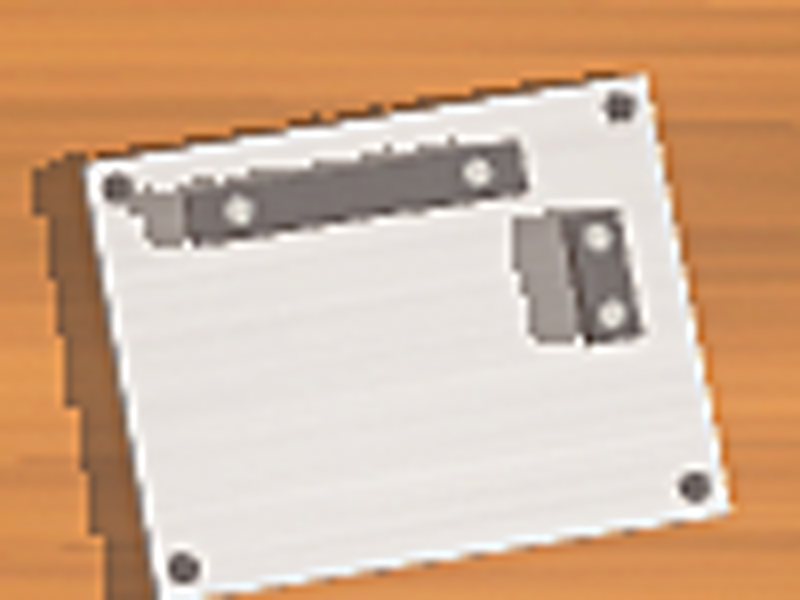

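The stack crop shows the top face with corners near (358,158), (495,235), (372,458) and (228,380). The fixture crop shows bed corners (85,162), (648,75), (730,510) and (160,600), with the bars in the upper right.

```bash
cat > h.py <<'E'
import numpy as np
from workcell import telemetry, imaging
def w(p,uv,z):
    K,T=p["camera_matrix"],p["pose"]
    uv=np.atleast_2d(uv).astype(float)
    d=np.c_[uv,np.ones(len(uv))]@np.linalg.inv(K).T*[1,-1,-1]@T[:3,:3].T
    o=T[:3,3]; return o+d*((z-o[2])/d[:,2])[:,None]
def px(p,X):
    K,T=p["camera_matrix"],p["pose"]
    c=(np.atleast_2d(X)-T[:3,3])@T[:3,:3]*[1,-1,-1]
    q=c@K.T; return q[:,:2]/q[:,2:]
E
python3 - <<'E'
from h import *
p=imaging.camera_params("top")
f=lambda L,o:(np.array(L)+.5)/8-.5+o
def rep(P):
    P=P[:,:2];print(P.round(4).tolist(),"c",P.mean(0).round(4))
    for i in range(4):
        d=P[(i+1)%4]-P[i];print(np.hypot(*d).round(4),np.degrees(np.arctan2(d[1],d[0])).round(1))
rep(w(p,f([(358,158),(495,235),(372,458),(228,380)],(205,185)),.054))
rep(w(p,f([(85,162),(648,75),(730,510),(160,598)],(352,190)),.012))
q=f([(205,245),(528,192)],(352,190)); print(w(p,q,.012))
q=f([(580,345),(565,215)],(352,190)); print(w(p,q,.012))
E
```

```text
[[0.5677, 0.1914], [0.544, 0.1487], [0.4759, 0.1847], [0.4995, 0.2293]] c [0.5218 0.1885]
0.0488 -119.0
0.077 152.1
0.0505 62.2
0.0781 -29.1
[[0.5594, -0.0874], [0.5872, -0.2645], [0.4512, -0.2856], [0.4235, -0.1094]] c [ 0.5054 -0.1867]
0.1793 -81.1
0.1376 -171.2
0.1784 98.9
0.1377 9.2
[[ 0.53325963 -0.12473319  0.012     ]
 [ 0.55010119 -0.22596654  0.012     ]]
[[ 0.50215713 -0.2408579   0.012     ]
 [ 0.5428671  -0.23731054  0.012     ]]
```

```bash
cat >> h.py <<'E'
from scipy.spatial.transform import Rotation as R
def go(xyz,yawy,s=None):
    "shift mm (tool axes) and z turn to put TCP at xyz with tool y at yawy deg"
    s=s or telemetry.get_state(); q=s["orientation"]
    r=R.from_quat([q[1],q[2],q[3],q[0]])
    a=np.radians(yawy); Y=np.array([np.cos(a),np.sin(a),0]);Z=np.array([0,0,-1.])
    t=R.from_matrix(np.c_[np.cross(Y,Z),Y,Z])
    print("tcp",s["tcp_pos"].round(4),"f",s["wrist_force"].round(1),"gap",s["finger_gap"].round(4),"t",round(s["clock"],2),"q6",s["joint_pos"][5].round(2))
    print("shift",(r.inv().apply(np.array(xyz)-s["tcp_pos"])*1000).round(1),"turn",(r.inv()*t).as_rotvec().round(3))
E
python3 -c "
from h import *
go([.5215,.188,.2],61.5)"
```

```text
Traceback (most recent call last):
  File "h.py", line 19, in go
    print("tcp",s["tcp_pos"].round(4),"f",s["wrist_force"].round(1),"gap",s["finger_gap"].round(4),"t",round(s["clock"],2),"q6",s["joint_pos"][5].round(2))
                                                                          ^^^^^^^^^^^^^^^^^^^^^
AttributeError: 'float' object has no attribute 'round'
```

Request:
{"api": "step_arm", "payload": {"moves": [[[-225,-126,15],[0,0,0.225],85],[[-225,-126,15],[0,0,0.225],85],[[-225,-126,15],[0,0,0.225],85],[[-225,-126,15],[0,0,0.225],85],[[-225,-126,15],[0,0,0.225],85],[[-225,-126,15],[0,0,0.225],85],[[-225,-126,15],[0,0,0.225],85],[[-225,-126,15],[0,0,0.225],85]]}}

```text
clock: 0.77
tcp_pos: [0.3393, 0.3697, 0.2158]
orientation: [-0.0, 0.249, 0.969, -0.0]
wrist_force: [0.3, 0.3, 0.1]
finger_gap: 0.0849
grip_force: 0.0
```

```bash
python3 -c "
from h import *
go([.5215,.188,.2],61.5)"
```

```text
Traceback (most recent call last):
  File "h.py", line 19, in go
    print("tcp",s["tcp_pos"].round(4),"f",s["wrist_force"].round(1),"gap",s["finger_gap"].round(4),"t",round(s["clock"],2),"q6",s["joint_pos"][5].round(2))
                                                                          ^^^^^^^^^^^^^^^^^^^^^
AttributeError: 'float' object has no attribute 'round'
```

```bash
sed -i 's/s\["finger_gap"\].round(4)/round(s["finger_gap"],4)/' h.py; python3 -c "
from h import *
go([.5215,.188,.2],61.5)"
```

```text
tcp [0.3393 0.3697 0.2158] f [0.3 0.3 0.1] gap 0.0849 t 0.77 q6 1.17
shift [-247.2  -71.4   15.8] turn [-0.001 -0.    -0.006]
```

Request:
{"api": "step_arm", "payload": {"moves": [[[-247,-71,16],[0,0,-0.006],85],[[-247,-71,16],[0,0,-0.006],85],[[-247,-71,16],[0,0,-0.006],85],[[-247,-71,16],[0,0,-0.006],85],[[-247,-71,16],[0,0,-0.006],85],[[-247,-71,16],[0,0,-0.006],85],[[-247,-71,16],[0,0,-0.006],85],[[-247,-71,16],[0,0,-0.006],85]]}}

```text
clock: 1.43
tcp_pos: [0.522, 0.1908, 0.1995]
orientation: [-0.0, 0.245, 0.97, -0.0]
wrist_force: [0.8, -1.0, -0.0]
finger_gap: 0.0851
grip_force: 0.0
```

```bash
python3 -c "
from h import *
import cv2
p=imaging.camera_params('wrist');im=imaging.read_camera('wrist')
cv2.imwrite('pics/w1.png',im[:,:,::-1]);np.save('w1.npy',p['pose']);print(p)
go([.5215,.188,.2],61.5)"
```

```text
{'camera_matrix': array([[324.49347057,   0.        , 320.75190918],
       [  0.        , 324.49347057, 193.56687828],
       [  0.        ,   0.        ,   1.        ]]), 'pose': array([[ 0.47471717, -0.84851728, -0.23379913,  0.46398482],
       [ 0.88013736,  0.45725273,  0.12758591,  0.22261946],
       [-0.00135356, -0.26634257,  0.96387748,  0.34247553],
       [ 0.        ,  0.        ,  0.        ,  1.        ]])}
tcp [0.5205 0.192  0.1997] f [-0.   0.5 -0.4] gap 0.0848 t 1.48 q6 0.7
shift [-2.7 -3.1 -0.3] turn [-0.    -0.002  0.005]
```

View pics/w1.png

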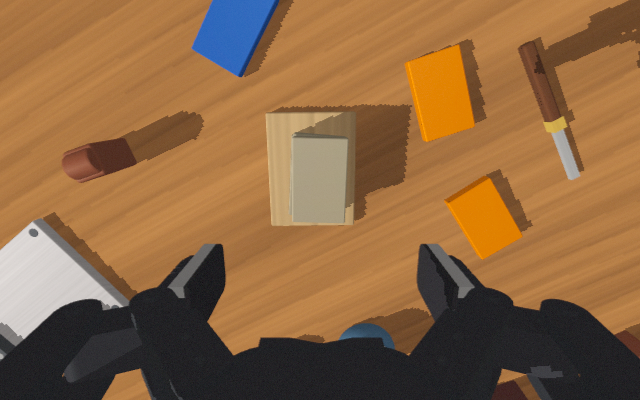

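The wrist view shows the top plate with corners at about (293,136), (348,139), (345,222) and (292,222). Its left side faces of the lower plates are only just visible. I'll turn these into positions with a segmentation.

```bash
python3 -c "
from h import *
import cv2
p=imaging.camera_params('wrist');p['pose']=np.load('w1.npy')
im=cv2.imread('pics/w1.png');hsv=cv2.cvtColor(im,cv2.COLOR_BGR2HSV)
print(hsv[180,320],hsv[180,280],hsv[180,292],hsv[200,350],hsv[137,320])
ref=im[170:190,310:330].reshape(-1,3).mean(0)
m=(np.abs(im-ref).max(2)<18).astype(np.uint8);m[:, :250]=0;m[:,380:]=0;m[:120]=0;m[240:]=0
c=max(cv2.findContours(m,0,1)[0],key=cv2.contourArea)
b=cv2.boxPoints(cv2.minAreaRect(c));print(b.round(1).tolist())
c2=cv2.approxPolyDP(c,4,True)[:,0];print(c2.tolist())
for q in(b,c2):
  P=w(p,q,.054)[:,:2];print(P.round(4).tolist(),P.mean(0).round(4))
  for i in range(len(P)):
    d=np.roll(P,-1,0)[i]-P[i];print(np.hypot(*d).round(4),np.degrees(np.arctan2(d[1],d[0])).round(1))
"
```

```text
[ 22  59 169] [ 18 105 194] [ 21  57 193] [ 16 112 121] [23 62 99]
[[289.70001220703125, 221.60000610351562], [292.1000061035156, 133.0], [346.70001220703125, 134.5], [344.29998779296875, 223.0]]
[[293, 133], [293, 221], [343, 223], [346, 140], [293, 138]]
[[0.5442, 0.1455], [0.4735, 0.1885], [0.4974, 0.23], [0.57, 0.1903]] [0.5213 0.1886]
0.0827 148.7
0.048 60.1
0.0828 -28.7
0.0517 -120.0
[[0.4739, 0.1892], [0.5452, 0.1486], [0.5694, 0.1892], [0.5014, 0.2273], [0.4777, 0.187]] [0.5135 0.1883]
0.082 -29.6
0.0473 59.3
0.0779 150.8
0.0467 -120.5
0.0043 150.4
```

Both cameras agree: centre (0.5215, 0.1885), short axis at about 60.7°. Next I descend.

```bash
python3 -c "
from h import *
go([.5215,.1885,.040],60.7)"
```

```text
tcp [0.5205 0.192  0.1997] f [-0.   0.5 -0.4] gap 0.0848 t 1.48 q6 0.7
shift [ -2.8  -2.6 159.7] turn [-0.    -0.002  0.019]
```

Request:
{"api": "step_arm", "payload": {"moves": [[[-2.8,-2.6,30],[0,0,0.019],85],[[-2.8,-2.6,60],[0,0,0.019],85],[[-2.8,-2.6,90],[0,0,0.019],85],[[-2.8,-2.6,110],[0,0,0.019],85],[[-2.8,-2.6,120],[0,0,0.019],85],[[-2.8,-2.6,120],[0,0,0.019],85]]}}

```text
clock: 1.98
tcp_pos: [0.5188, 0.1894, 0.0782]
orientation: [-0.002, 0.251, 0.968, -0.001]
wrist_force: [-0.7, 0.0, 0.7]
finger_gap: 0.0852
grip_force: 0.0
```

```bash
python3 -c "
from h import *
go([.5215,.1885,.040],60.7)"
```

```text
tcp [0.5188 0.1894 0.0782] f [-0.7  0.   0.7] gap 0.0852 t 1.98 q6 0.71
shift [-3.   0.6 38.2] turn [-0.003 -0.004  0.003]
```

Request:
{"api": "step_arm", "payload": {"moves": [[[-2,0.5,15],[0,0,0],85],[[-2,0.5,30],[0,0,0],85],[[-2,0.5,37],[0,0,0],85],[[-2,0.5,38],[0,0,0],85],[[-2,0.5,38],[0,0,0],85]]}}

```text
clock: 2.4
tcp_pos: [0.524, 0.188, 0.0431]
orientation: [0.0, 0.252, 0.968, 0.0]
wrist_force: [-0.1, 0.7, -0.2]
finger_gap: 0.0847
grip_force: 0.0
```

Request:
{"api": "step_arm", "payload": {"grip_force": 40, "moves": [[[0,0,0],[0,0,0],60],[[0,0,0],[0,0,0],52],[[0,0,0],[0,0,0],45],[[0,0,0],[0,0,0],45],[[0,0,0],[0,0,0],45],[[0,0,0],[0,0,0],45],[[0,0,0],[0,0,0],45]]}}

```text
clock: 2.98
tcp_pos: [0.5248, 0.1875, 0.0435]
orientation: [0.001, 0.253, 0.968, 0.001]
wrist_force: [-1.0, -0.0, 6.1]
finger_gap: 0.049
grip_force: 41.6
```

Request:
{"api": "step_arm", "payload": {"moves": [[[0,0,-3],[0,0,0],45],[[0,0,-6],[0,0,0],45],[[0,0,-12],[0,0,0],45],[[0,0,-20],[0,0,0],45],[[0,0,-35],[0,0,0],45],[[0,0,-55],[0,0,0],45],[[0,0,-80],[0,0,0],45],[[0,0,-80],[0,0,0],45]]}}

```text
clock: 3.65
tcp_pos: [0.527, 0.1879, 0.1276]
orientation: [0.003, 0.253, 0.968, 0.002]
wrist_force: [1.8, -0.3, -1.7]
finger_gap: 0.0487
grip_force: 41.9
```

```bash
python3 -c "
from h import *
import cv2
go([.5215,.1885,.120],60.7)
p=imaging.camera_params('wrist');im=imaging.read_camera('wrist');np.save('w2.npy',p['pose'])
s=imaging.read_camera('scene')[190:290,320:440]
cv2.imwrite('pics/w2.png',np.vstack([im[100:,100:540],np.pad(cv2.resize(s,(360,300),interpolation=2),((0,0),(0,80),(0,0)))])[:,:,::-1])
"
```

```text
tcp [0.527  0.1879 0.1276] f [ 1.8 -0.3 -1.7] gap 0.0487 t 3.65 q6 0.71
shift [ 5.1 -2.2  7.6] turn [0.005 0.006 0.001]
```

View pics/w2.png

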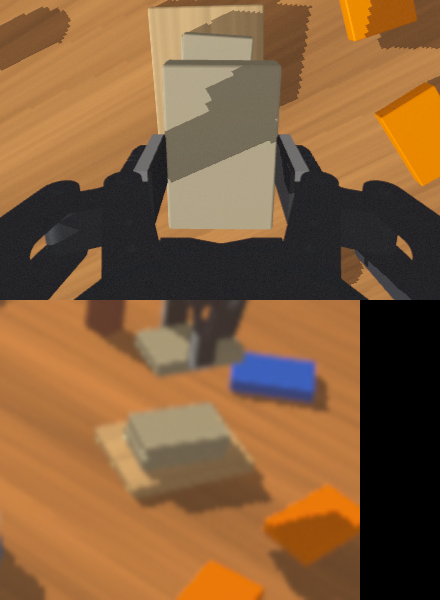

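The gripper holds one plate and two remain stacked on the board. The held plate's top-face corners are at about (263,163), (380,165), (372,328) and (269,328) in full-image pixels. I'll check its tilt in the grip.

```bash
python3 -c "
from h import *
import cv2
p=imaging.camera_params('wrist');T=np.load('w2.npy')
o=np.array([[-40,25,0],[-40,-25,0],[40,-25,0],[40,25,0]])/1000.
for uv in ([(263,165),(380,166),(372,328),(269,328)],[(264,162),(381,163),(372.5,328),(268.5,328)]):
  ok,rv,tv,e=cv2.solvePnPGeneric(o,np.array(uv,float),p['camera_matrix'],None,flags=cv2.SOLVEPNP_IPPE)
  for r,t,ee in zip(rv,tv,e):
    F=np.diag([1,-1,-1.]);M=T[:3,:3]@F@cv2.Rodrigues(r)[0];c=T[:3,:3]@F@t[:,0]+T[:3,3]
    print('centre',c.round(4),'x',M[:,0].round(3),'y',M[:,1].round(3),'n',M[:,2].round(3),ee)
print(telemetry.get_state()['tcp_pos'])
"
```

```text
centre [0.5263 0.1888 0.135 ] x [ 0.869 -0.494  0.024] y [-0.494 -0.87  -0.001] n [ 0.021 -0.01  -1.   ] [0.19725714]
centre [0.5184 0.1932 0.1353] x [ 0.548 -0.318  0.774] y [-0.489 -0.872 -0.012] n [ 0.679 -0.372 -0.633] [8.98192355]
centre [0.5254 0.1896 0.1355] x [ 0.866 -0.498  0.051] y [-0.499 -0.866  0.011] n [ 0.039 -0.035 -0.999] [0.06712451]
centre [0.518  0.1937 0.1355] x [ 0.57  -0.338  0.749] y [-0.483 -0.875 -0.027] n [ 0.665 -0.346 -0.662] [8.44806273]
[0.52511743 0.18756558 0.12385681]
```

The plate is level within about 2° and centred in the grip. Next I carry it to above the bed.

```bash
python3 -c "
from h import *
go([.4726,-.1715,.12],8.9)"
```

```text
tcp [0.5251 0.1876 0.1239] f [ 0.9 -0.3 -2.7] gap 0.0485 t 3.75 q6 0.71
shift [-129.7 -338.9    3.4] turn [0.003 0.001 0.905]
```

Request:
{"api": "step_arm", "payload": {"moves": [[[-4,-10,0],[0,0,0.03],45],[[-13,-34,0],[0,0,0.1],45],[[-25,-65,0],[0,0,0.18],45],[[-38,-98,0],[0,0,0.27],45],[[-51,-132,0],[0,0,0.36],45],[[-64,-166,0],[0,0,0.45],45],[[-77,-200,0],[0,0,0.54],45],[[-90,-234,0],[0,0,0.63],45]]}}

```text
clock: 4.42
tcp_pos: [0.486, -0.0626, 0.121]
orientation: [-0.001, 0.542, 0.84, -0.0]
wrist_force: [0.1, 0.1, -2.3]
finger_gap: 0.0487
grip_force: 41.9
```

```bash
python3 -c "
from h import *
go([.4726,-.1715,.12],8.9)"
```

```text
tcp [ 0.486  -0.0626  0.121 ] f [ 0.1  0.1 -2.3] gap 0.0487 t 4.42 q6 0.85
shift [-93.7 -57.1   0.9] turn [-0.002 -0.001  0.269]
```

Request:
{"api": "step_arm", "payload": {"moves": [[[-28,-17,0],[0,0,0.09],45],[[-55,-34,0],[0,0,0.18],45],[[-75,-46,0],[0,0,0.24],45],[[-87,-54,0],[0,0,0.265],45],[[-94,-57,0],[0,0,0.269],45],[[-94,-57,0],[0,0,0.269],45],[[-94,-57,0],[0,0,0.269],45]]}}

```text
clock: 5.0
tcp_pos: [0.4747, -0.1697, 0.1215]
orientation: [-0.001, 0.648, 0.761, 0.0]
wrist_force: [0.1, -0.1, -2.0]
finger_gap: 0.0491
grip_force: 41.9
```

```bash
python3 -c "
from h import *
import cv2
go([.4726,-.1715,.03],8.9)
p=imaging.camera_params('wrist');np.save('w3.npy',p['pose']);cv2.imwrite('pics/w3.png',imaging.read_camera('wrist')[:,:,::-1])"
```

```text
tcp [ 0.4747 -0.1697  0.1215] f [ 0.1 -0.1 -2. ] gap 0.0491 t 5.0 q6 0.91
shift [-1.6 -2.3 91.5] turn [-0.001 -0.002  0.005]
```

View pics/w3.png

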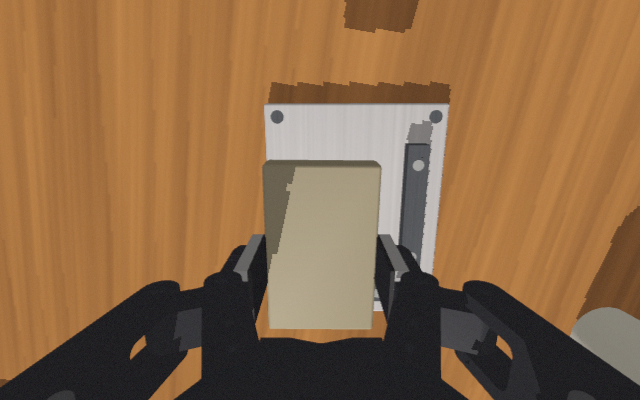

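The plate is held square above the bed. The bed's corners are at (265,104) and (448,104), and the fence is at right (405–430). I'll check the fixture pose against these and descend.

```bash
python3 -c "
from h import *
p=imaging.camera_params('wrist');p['pose']=np.load('w3.npy')
P=w(p,[(265,104),(448,104)],.012)[:,:2];d=P[1]-P[0];print(P,np.hypot(*d),np.degrees(np.arctan2(d[1],d[0])))
"
```

```text
[[ 0.42375862 -0.1102317 ]
 [ 0.55925629 -0.08832036]] 0.13725787691678162 9.185786957349473
```

Request:
{"api": "step_arm", "payload": {"moves": [[[-1,-2,20],[0,0,0.005],45],[[-1,-2,45],[0,0,0.005],45],[[-1,-2,70],[0,0,0.005],45],[[-1,-2,85],[0,0,0.005],45],[[-1,-2,95],[0,0,0.005],45],[[-1,-2,98],[0,0,0.005],45],[[-1,-2,98],[0,0,0.005],45]]}}

```text
clock: 5.63
tcp_pos: [0.4734, -0.1703, 0.0238]
orientation: [-0.001, 0.649, 0.761, -0.0]
wrist_force: [-0.5, 0.4, -1.0]
finger_gap: 0.0493
grip_force: 41.9
```

Request:
{"api": "step_arm", "payload": {"moves": [[[0,0,2],[0,0,0],45],[[0,0,4],[0,0,0],45],[[0,0,5],[0,0,0],45],[[0,0,6],[0,0,0],45],[[0,0,6],[0,0,0],45]]}}

```text
clock: 6.05
tcp_pos: [0.4739, -0.1715, 0.0186]
orientation: [0.0, 0.65, 0.76, 0.0]
wrist_force: [0.6, 0.4, -2.7]
finger_gap: 0.0487
grip_force: 41.9
```

Request:
{"api": "step_arm", "payload": {"moves": [[[0,0,1],[0,0,0],45],[[0,0,2],[0,0,0],45],[[0,0,2],[0,0,0],45],[[0,0,2],[0,0,0],45]]}}

```text
clock: 6.38
tcp_pos: [0.4736, -0.1713, 0.0162]
orientation: [-0.0, 0.65, 0.76, 0.0]
wrist_force: [-0.6, 0.3, -1.8]
finger_gap: 0.0485
grip_force: 41.9
```

Request:
{"api": "step_arm", "payload": {"moves": [[[0,0,1],[0,0,0],45],[[0,0,2],[0,0,0],45],[[0,0,2],[0,0,0],45],[[0,0,2],[0,0,0],45]]}}

```text
clock: 6.72
tcp_pos: [0.4738, -0.1714, 0.0155]
orientation: [0.0, 0.65, 0.76, 0.0]
wrist_force: [-2.7, 1.6, 9.3]
finger_gap: 0.0487
grip_force: 43.1
```

The plate touched down with about 9 N upward force. I release and rise.

Request:
{"api": "step_arm", "payload": {"moves": [[[0,0,0],[0,0,0],55],[[0,0,0],[0,0,0],65],[[0,0,0],[0,0,0],78],[[0,0,0],[0,0,0],78],[[0,0,0],[0,0,0],78],[[0,0,0],[0,0,0],78],[[0,0,0],[0,0,0],78]]}}

```text
clock: 7.3
tcp_pos: [0.4737, -0.1713, 0.0141]
orientation: [-0.0, 0.65, 0.76, 0.0]
wrist_force: [0.0, 0.6, -0.0]
finger_gap: 0.0781
grip_force: 0.0
```

Request:
{"api": "step_arm", "payload": {"moves": [[[0,0,-10],[0,0,0],78],[[0,0,-35],[0,0,0],78],[[0,0,-70],[0,0,0],78],[[0,0,-90],[0,0,0],78],[[0,0,-90],[0,0,0],78],[[0,0,-90],[0,0,0],78]]}}

```text
clock: 7.8
tcp_pos: [0.475, -0.172, 0.1063]
orientation: [0.002, 0.65, 0.76, 0.0]
wrist_force: [0.2, 0.2, -0.5]
finger_gap: 0.0783
grip_force: 0.0
```

```bash
cat >> h.py <<'E'
C=np.array([.5514,-.2351]);a=np.radians(-81.0);EX=np.array([np.cos(a),np.sin(a)]);EY=np.array([-EX[1],EX[0]])
def fx(x,y): return C+x/1000*EX+y/1000*EY   # corner frame mm -> world
def inv(P): return np.c_[(P[:,:2]-C)@EX,(P[:,:2]-C)@EY]*1000
def look(n):
    import cv2
    go([*fx(-75,-68),.1],9.0)
    p=imaging.camera_params('wrist');im=imaging.read_camera('wrist')[:,:,::-1]
    cv2.imwrite(f'pics/{n}.png',im); np.save(n+'.npy',p['pose'])
E
python3 -c "
from h import *
look('w4')"
```

```text
tcp [ 0.475  -0.172   0.1063] f [ 0.2  0.2 -0.5] gap 0.0783 t 7.8 q6 0.91
shift [ 0.7 -2.4  6.3] turn [ 0.003  0.002 -0.001]
```

View pics/w4.png

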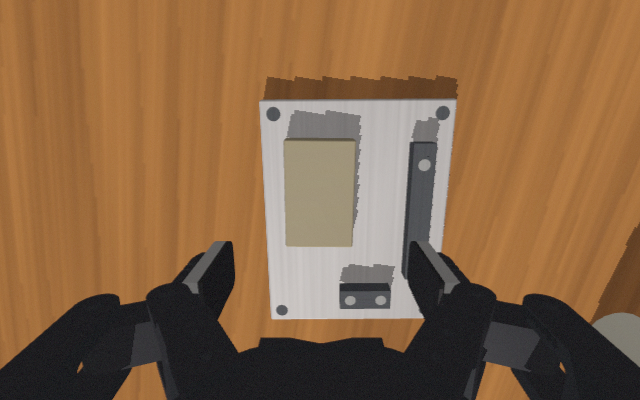

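The plate lies flat and let go at (285–355, 139–246). The fence is at right, with its face near x≈407, and the end stop is at the bottom, with its top edge at y≈284–291. Next I measure in the corner frame.

```bash
python3 -c "
from h import *
p=imaging.camera_params('wrist');p['pose']=np.load('w4.npy')
print('plate',inv(w(p,[(285,140),(355,140),(352.5,246.5),(286,246.5)],.026)).round(1).tolist())
print('bed',inv(w(p,[(260,101),(457,99),(272,319)],.012)).round(1).tolist())
print('fence top',inv(w(p,[(411,142),(403,275)],.024)).round(1).tolist())
print('stop top',inv(w(p,[(340,291),(391,291)],.024)).round(1).tolist())
print('stop base',inv(w(p,[(340,283),(391,283)],.012)).round(1).tolist())
"
```

```text
plate [[-117.2, -88.6], [-117.1, -40.8], [-38.0, -40.5], [-38.1, -90.3]]
bed [[-142.8, -106.8], [-144.0, 31.6], [35.4, -105.8]]
fence top [[-115.5, -1.9], [-12.9, -0.5]]
stop top [[1.0, -49.2], [1.1, -9.0]]
stop base [[1.2, -48.4], [1.3, -6.5]]
```

```bash
python3 -c "
from h import *
go([*fx(-77,-120),.08],9.0)"
```

```text
tcp [ 0.4739 -0.1714  0.1048] f [-0.8  0.2 -0.6] gap 0.0781 t 7.85 q6 0.91
shift [  1.9 -53.4  24.8] turn [ 0.001  0.001 -0.001]
```

Request:
{"api": "step_arm", "payload": {"moves": [[[0,-20,0],[0,0,0],0],[[2,-45,0],[0,0,0],0],[[2,-53,5],[0,0,0],0],[[2,-53,25],[0,0,0],0],[[2,-53,50],[0,0,0],0],[[2,-53,72],[0,0,0],0],[[2,-53,84],[0,0,0],0],[[2,-53,85],[0,0,0],0]]}}

```text
clock: 8.52
tcp_pos: [0.4183, -0.1758, 0.0158]
orientation: [-0.003, 0.65, 0.76, -0.0]
wrist_force: [-0.7, 1.1, -0.5]
finger_gap: -0.0
grip_force: 0.0
```

```bash
python3 -c "
from h import *
go([*fx(-77,-55),.019],9.0)"
```

```text
tcp [ 0.4183 -0.1758  0.0158] f [-0.7  1.1 -0.5] gap -0.0 t 8.52 q6 0.84
shift [-2.3 67.1 -3.6] turn [-0.005 -0.005 -0.001]
```

Request:
{"api": "step_arm", "payload": {"moves": [[[0,6,-3],[0,0,0],0],[[0,12,-3],[0,0,0],0],[[0,16,-3],[0,0,0],0],[[0,20,-3],[0,0,0],0],[[0,24,-3],[0,0,0],0],[[0,28,-3],[0,0,0],0],[[0,32,-3],[0,0,0],0],[[0,36,-3],[0,0,0],0]]}}

```text
clock: 9.18
tcp_pos: [0.4568, -0.1718, 0.0224]
orientation: [-0.0, 0.65, 0.76, -0.0]
wrist_force: [-1.7, -0.4, 1.0]
finger_gap: 0.0001
grip_force: 0.9
```

```bash
python3 -c "
from h import *
import cv2
go([*fx(-77,-66),.019],9.0)
p=imaging.camera_params('top');im=imaging.read_camera('top')[:,:,::-1]
q=px(p,[[*fx(0,0),.012],[*fx(-77,-86),.019]]);print(q)
cv2.imwrite('pics/w5.png',np.vstack([cv2.resize(im[190:265,352:452],(600,300)),cv2.resize(imaging.read_camera('wrist')[60:360,100:500,::-1],(600,300))]))
"
```

```text
tcp [ 0.4568 -0.1718  0.0224] f [-1.7 -0.4  1. ] gap 0.0001 t 9.18 q6 0.89
shift [-0.3 17.6  3.4] turn [-0.    -0.    -0.001]
[[421.20895741 213.05198153]
 [397.26061803 251.75774159]]
```

View pics/w5.png

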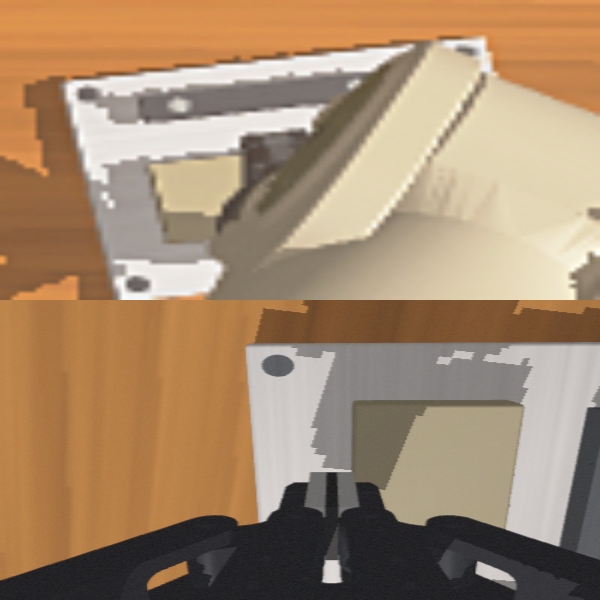

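The top view is blocked by the arm. The wrist view shows the fingers at the plate's long side, which is still parallel to the fence. I keep pushing.

Request:
{"api": "step_arm", "payload": {"moves": [[[0,3,1],[0,0,0],0],[[0,6,2],[0,0,0],0],[[0,9,2],[0,0,0],0],[[0,12,2],[0,0,0],0],[[0,14,2],[0,0,0],0],[[0,14,2],[0,0,0],0]]}}

```text
clock: 9.78
tcp_pos: [0.4712, -0.1698, 0.0203]
orientation: [0.0, 0.65, 0.76, 0.0]
wrist_force: [1.0, -0.4, -0.5]
finger_gap: 0.0002
grip_force: 0.0
```

Run:
```python
from h import *
look('w6')
import cv2
p=imaging.camera_params('wrist');im=cv2.imread('pics/w6.png')
# gradient along rows near plate's far end
g=cv2.cvtColor(im,6).astype(int)
for r in(170,180,190,200): 
    d=np.diff(g[r,300:560]); k=[(int(i)+300,int(d[i])) for i in np.where(abs(d)>14)[0]]; print(r,k)
```

```text
tcp [ 0.4712 -0.1698  0.0203] f [ 1.  -0.4 -0.5] gap 0.0002 t 9.78 q6 0.91
shift [ -2.1   1.1 -79.7] turn [ 0.001  0.    -0.001]
170 [(307, -42), (308, -24), (334, -24), (335, -19), (385, 48), (406, -36), (407, -17), (417, 46), (450, -15), (451, 58), (463, -17), (464, -67), (465, -51), (504, 15), (505, 29), (506, 75), (529, -24)]
180 [(305, -43), (306, -28), (334, -29), (382, 46), (450, 46), (462, -34), (463, -69), (464, -32), (475, 19), (511, 69), (512, 28), (527, -25), (528, -17)]
190 [(307, -44), (308, -24), (334, -27), (374, 44), (448, 15), (449, 34), (461, -51), (462, -69), (509, 25), (510, 63), (525, -21), (526, -26)]
200 [(308, -45), (309, -24), (334, -26), (372, 46), (447, 19), (448, 35), (460, -55), (461, -68), (472, 16), (483, 20), (484, 48), (498, -49), (499, -26), (508, 69), (509, 29), (523, -15), (524, -24), (525, -20)]
```

Run:
```python
from h import *
p=imaging.camera_params('wrist')
print(inv(w(p,[(335,170),(335,200),(451.5,170),(448.5,200)],.026)).round(1).tolist())
print(inv(w(p,[(465,170),(461.5,200)],.024)).round(1).tolist())
```

```text
[[-116.5, -61.9], [-103.0, -61.8], [-116.4, -11.8], [-103.0, -11.6]]
[[-116.0, -5.0], [-102.4, -5.0]]
```

The plate is square to the fence with about 6.7 mm left. I push 5 mm more, then back off and go to the end.

Request:
{"api": "step_arm", "payload": {"moves": [[[0,1.5,0],[0,0,0],0],[[0,3,0],[0,0,0],0],[[0,4.5,0],[0,0,0],0],[[0,5,0],[0,0,0],0],[[0,5,0],[0,0,0],0],[[0,-6,0],[0,0,0],0],[[0,-14,-15],[0,0,0],0],[[0,-14,-45],[0,0,0],0]]}}

```text
clock: 10.5
tcp_pos: [0.4517, -0.1701, 0.0623]
orientation: [-0.004, 0.65, 0.76, -0.001]
wrist_force: [0.7, -0.2, -0.2]
finger_gap: 0.0001
grip_force: 0.0
```

```bash
python3 -c "
from h import *
go([*fx(-142,-29),.065],9.0)"
```

```text
tcp [ 0.4517 -0.1701  0.0623] f [ 0.7 -0.2 -0.2] gap 0.0001 t 10.5 q6 0.89
shift [62.3 59.2 -2.7] turn [-0.007 -0.006 -0.002]
```

Request:
{"api": "step_arm", "payload": {"moves": [[[20,15,-3],[0,0,0],0],[[45,40,-3],[0,0,0],0],[[62,60,-3],[0,0,0],0],[[62,61,-3],[0,0,0],0],[[62,61,15],[0,0,0],0],[[62,61,35],[0,0,0],0],[[62,61,43],[0,0,0],0],[[62,61,43],[0,0,0],0]]}}

```text
clock: 11.17
tcp_pos: [0.5047, -0.1009, 0.0203]
orientation: [-0.002, 0.65, 0.76, -0.001]
wrist_force: [0.0, 0.5, 0.5]
finger_gap: 0.0002
grip_force: 0.0
```

```bash
python3 -c "
from h import *
go([*fx(-91,-27),.020],9.0)"
```

```text
tcp [ 0.5047 -0.1009  0.0203] f [0.  0.5 0.5] gap 0.0002 t 11.17 q6 1.06
shift [-48.9  -1.8   0.2] turn [-0.004 -0.002 -0.001]
```

Request:
{"api": "step_arm", "payload": {"moves": [[[-6,-1,0],[0,0,0],0],[[-12,-1,0],[0,0,0],0],[[-17,-1,0],[0,0,0],0],[[-22,-1,0],[0,0,0],0],[[-27,-1,0],[0,0,0],0],[[-32,-1,0],[0,0,0],0],[[-37,-1,0],[0,0,0],0],[[-40,-1,0],[0,0,0],0]]}}

```text
clock: 11.83
tcp_pos: [0.5131, -0.1414, 0.0228]
orientation: [0.0, 0.65, 0.76, 0.001]
wrist_force: [0.6, 5.0, 4.9]
finger_gap: -0.0003
grip_force: 3.3
```

Request:
{"api": "step_arm", "payload": {"moves": [[[-1,0,0],[0,0,0],0],[[-2,0,0],[0,0,0],0],[[-3,0,0],[0,0,0],0],[[-4,0,0],[0,0,0],0],[[-5,0,0],[0,0,0],0],[[-5,0,0],[0,0,0],0]]}}

```text
clock: 12.33
tcp_pos: [0.5137, -0.1457, 0.0227]
orientation: [0.0, 0.65, 0.76, 0.001]
wrist_force: [0.4, 4.4, 5.6]
finger_gap: 0.0001
grip_force: 3.4
```

```bash
python3 -c "
from h import *
go([*fx(-91,-27),.020],9.0)"
```

```text
tcp [ 0.5137 -0.1457  0.0227] f [0.4 4.4 5.6] gap 0.0001 t 12.33 q6 0.99
shift [-3.2 -3.7  2.7] turn [ 0.001 -0.001 -0.001]
```

Request:
{"api": "step_arm", "payload": {"moves": [[[-0.5,0,0],[0,0,0],0],[[-1,0,0],[0,0,0],0],[[-1.5,0,0],[0,0,0],0],[[-2,0,0],[0,0,0],0],[[-2,0,0],[0,0,0],0]]}}

```text
clock: 12.75
tcp_pos: [0.5139, -0.1475, 0.0227]
orientation: [0.0, 0.65, 0.76, 0.001]
wrist_force: [-0.6, 4.2, 5.6]
finger_gap: -0.0002
grip_force: 3.7
```

Run:
```python
from h import *
import cv2
s=telemetry.get_state();print(inv(np.array([s['tcp_pos']])),s['wrist_force'])
p=imaging.camera_params('wrist');im=imaging.read_camera('wrist')[:,:,::-1];cv2.imwrite('pics/w7.png',im)
for n,X in (('plate -80 ,-50/0 z26',[[*fx(-80,-50),.026],[*fx(-80,0),.026],[*fx(0,-50),.026]]),('fence',[[*fx(-115,0),.024],[*fx(-115,16),.024]]),('bed',[[*fx(-145,-108),.012],[*fx(-145,32),.012]])): print(n,px(p,X).round(0).tolist())
g=cv2.cvtColor(im,6).astype(int)
for r in(110,130,150,170,190): 
    d=np.diff(g[r]); print(r,[(int(i),int(d[i])) for i in np.where(abs(d)>20)[0]])
```

```text
[[-92.41579393 -23.28801457]] [-0.62216198  4.1521721   5.64910891]
plate -80 ,-50/0 z26 [[263.0, 275.0], [367.0, 275.0], [270.0, 407.0]]
fence [[369.0, 204.0], [404.0, 204.0]]
bed [[137.0, 136.0], [436.0, 135.0]]
110 [(154, -34), (434, 35)]
130 [(152, -34), (436, 38)]
150 [(140, 36), (141, 21), (152, -27), (153, -48), (166, 41), (167, 31), (311, -38), (314, 46), (315, -28), (316, -26), (379, 53), (405, -25), (406, -48), (407, -24), (421, 44), (422, 40), (432, -27), (433, -46)]
170 [(143, 41), (306, -38), (307, -29), (406, 52), (431, -32)]
190 [(146, 39), (308, -43), (309, -23), (405, 52), (429, -24)]
```

Request:
{"api": "step_arm", "payload": {"moves": [[[4,0,0],[0,0,0],0],[[12,0,0],[0,0,0],0],[[20,0,0],[0,0,0],0],[[20,0,0],[0,0,0],0]]}}

```text
clock: 13.13
tcp_pos: [0.5094, -0.1265, 0.0218]
orientation: [-0.001, 0.649, 0.76, -0.0]
wrist_force: [-0.9, -0.4, 0.3]
finger_gap: 0.0003
grip_force: 0.0
```

Request:
{"api": "step_arm", "payload": {"moves": [[[20,0,-20],[0,0,0],0],[[20,0,-50],[0,0,0],0],[[20,-20,-85],[0,0,0],0],[[20,-50,-110],[0,0,0],0],[[20,-60,-120],[0,0,0],0],[[20,-60,-120],[0,0,0],0],[[20,-60,-120],[0,0,0],0]]}}

```text
clock: 13.72
tcp_pos: [0.4485, -0.1179, 0.1428]
orientation: [0.001, 0.65, 0.76, 0.0]
wrist_force: [0.3, -0.4, 0.2]
finger_gap: -0.0003
grip_force: 0.0
```

Run:
```python
from h import *
look('w8')
import cv2
p=imaging.camera_params('wrist');p['pose']=np.load('w8.npy')
im=cv2.imread('pics/w8.png')
for n,X in (('plate',[[*fx(-80,-50),.026],[*fx(-80,0),.026],[*fx(0,-50),.026],[*fx(0,0),.026]]),('stop',[[*fx(0,-50),.024],[*fx(0,-10),.024]]),('bed',[[*fx(-145,-108),.012],[*fx(-145,32),.012],[*fx(35,-108),.012]])): print(n,px(p,X).round(0).tolist())
```

```text
tcp [ 0.4485 -0.1179  0.1428] f [ 0.3 -0.4  0.2] gap -0.0003 t 13.72 q6 0.98
shift [-56.7  15.3  42.9] turn [ 0.002  0.001 -0.002]
plate [[358.0, 245.0], [415.0, 245.0], [355.0, 324.0], [408.0, 324.0]]
stop [[355.0, 322.0], [397.0, 322.0]]
bed [[290.0, 169.0], [454.0, 168.0], [295.0, 345.0]]
```

```bash
cat > m.py <<'E'
from h import *
import cv2,sys
n=sys.argv[1];p=imaging.camera_params('wrist');p['pose']=np.load(n+'.npy')
im=cv2.imread(f'pics/{n}.png').astype(int)
# plate: blue clearly below red (stone hue), not the wood, inside the bed
hsv=cv2.cvtColor(im.astype(np.uint8),cv2.COLOR_BGR2HSV)
m=((hsv[...,0]>18)&(hsv[...,0]<32)&(hsv[...,1]>45)&(hsv[...,1]<110)).astype(np.uint8)
P=px(p,[[*fx(-145,-108),.012],[*fx(-145,32),.012],[*fx(35,32),.012],[*fx(35,-108),.012]]).astype(int)
k=np.zeros_like(m);cv2.fillConvexPoly(k,P,1);m&=k
m=cv2.morphologyEx(m,cv2.MORPH_OPEN,np.ones((3,3)))
c=max(cv2.findContours(m,0,1)[0],key=cv2.contourArea)
b=cv2.approxPolyDP(c,4,True)[:,0];print(cv2.contourArea(c),b.tolist(),inv(w(p,b,.026)).round(1).tolist())
g=cv2.cvtColor(im.astype(np.uint8),6).astype(int)
y0=int(c[:,0,1].min());y1=int(c[:,0,1].max());xm=int(c[:,0,0].mean())
for r in np.linspace(y0+8,y1-8,4).astype(int):
    d=np.diff(g[r,330:460]);print('row',r,[(int(i)+330,int(d[i])) for i in np.where(abs(d)>15)[0]])
for x in (xm-12,xm,xm+8):
    d=np.diff(g[220:370,x]);print('col',x,[(int(i)+220,int(d[i])) for i in np.where(abs(d)>15)[0]])
E
python3 m.py w8
```

```text
1910.0 [[352, 235], [356, 268], [365, 281], [383, 285], [386, 277], [401, 274], [406, 245], [373, 237], [369, 242], [365, 236], [359, 241]] [[-89.5, -55.1], [-57.9, -50.8], [-44.9, -42.3], [-40.8, -25.9], [-48.9, -23.6], [-51.8, -10.4], [-80.0, -7.9], [-87.5, -36.9], [-82.9, -40.2], [-88.5, -43.8], [-83.8, -48.9]]
row 243 [(336, -33), (337, -18), (346, 53), (347, 69), (348, -36), (349, -34), (350, 31), (351, 24), (404, 16), (405, 76), (410, -65), (411, -65), (432, 41), (433, 49), (444, -34), (445, -19)]
row 254 [(337, -43), (338, -27), (352, 62), (353, 57), (405, 17), (406, 19), (409, -56), (410, -63), (432, 77), (443, -38), (444, -18)]
row 265 [(338, -34), (339, -35), (355, 112), (403, 31), (408, -36), (409, -64), (410, -33), (430, 48), (431, 47), (442, -44), (443, -28)]
row 277 [(362, 63), (363, 59), (386, -32), (387, -52), (388, -28), (411, 25), (412, 23), (429, 66), (430, 31), (440, -33), (441, -23)]
col 365 [(235, -28), (241, 35), (242, 28), (280, -72), (281, -40)]
col 377 [(237, -26), (242, 19), (243, 44), (283, -25), (284, -85)]
col 385 [(238, -28), (244, 46), (277, -16), (278, -58), (279, -37)]
```

```bash
python3 -c "
from h import *
go([*fx(-38,-30),.125],9.0)"
```

```text
tcp [ 0.4484 -0.1177  0.142 ] f [-0.5  0.1  0.5] gap -0.0001 t 13.77 q6 0.98
shift [-94.   53.4  17. ] turn [ 0.001  0.    -0.001]
```

Request:
{"api": "step_arm", "payload": {"moves": [[[-25,14,5],[0,0,0],85],[[-55,30,10],[0,0,0],85],[[-80,45,17],[0,0,0],85],[[-94,53,17],[0,0,0],85],[[-94,53,17],[0,0,0],85],[[-94,53,17],[0,0,0],85],[[-94,53,17],[0,0,0],85]]}}

```text
clock: 14.35
tcp_pos: [0.5142, -0.2012, 0.1238]
orientation: [-0.002, 0.65, 0.76, -0.0]
wrist_force: [0.2, -0.0, -0.5]
finger_gap: 0.0832
grip_force: 0.0
```

```bash
python3 -c "
from h import *
look('w9')
import cv2
im=cv2.imread('pics/w9.png')[80:320,200:480];cv2.imwrite('pics/w9c.png',cv2.resize(im,None,fx=2.4,fy=2.4,interpolation=2))"
python3 m.py w9
```

```text
tcp [ 0.5142 -0.2012  0.1238] f [ 0.2 -0.  -0.5] gap 0.0832 t 14.35 q6 0.9
shift [ 35.6 -36.5  23.9] turn [-0.002 -0.002 -0.001]
6299.5 [[289, 134], [278, 233], [337, 241], [353, 144]] [[-85.1, -53.8], [-7.2, -64.6], [-0.3, -17.5], [-77.7, -6.7]]
row 142 [(352, 29), (354, 51), (359, -36), (360, -61), (383, 27), (385, 51), (399, -19), (400, -49), (401, -36), (402, 34)]
row 172 [(348, -23), (349, 57), (358, -17), (359, -62), (360, -39), (382, 23), (384, 55), (397, -19), (398, -55)]
row 202 [(343, -21), (344, 53), (358, -64), (359, -55), (360, 17), (380, 19), (383, 53), (395, -16), (396, -35)]
row 233 [(338, -21), (350, 54), (394, -36), (395, -41), (396, 27)]
col 301 [(236, -68), (237, -32), (241, 26), (258, 30), (259, 67), (271, -41), (272, -29), (338, -20), (339, -65)]
col 313 [(238, -81), (240, 20), (241, 16), (252, -17), (258, 27), (259, 68), (271, -42), (272, -27), (341, -63), (342, -21)]
col 321 [(239, -79), (241, 17), (258, 30), (259, 68), (271, -46), (272, -35), (342, -61), (343, -20)]
```

View pics/w9c.png

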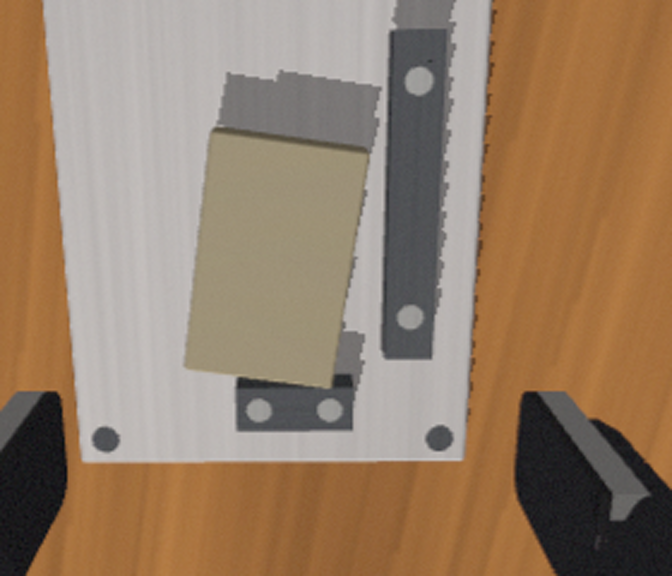

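The picture shows the plate turned about 8°. Its rear end is near the fence (corner at crop (368,152)), the front end is away from it (left front corner (185,368)), and the front right corner is at the stop. I'll push +y near the front end to square it.

```bash
python3 -c "
from h import *
p=imaging.camera_params('wrist');p['pose']=np.load('w9.npy')
print(inv(w(p,[(360,172),(359,202)],.024)),inv(w(p,[(313,241)],.024)))
go([*fx(-26,-98),.021],9.0)"
```

```text
[[-56.26969037  -0.63461488]
 [-32.38343535  -0.6658178 ]] [[  0.56947918 -36.85768133]]
tcp [ 0.5141 -0.201   0.1243] f [-0.4  0.3 -0.6] gap 0.0848 t 14.4 q6 0.9
shift [-13.7 -66.3 103.3] turn [-0.002 -0.002 -0.   ]
```

Request:
{"api": "step_arm", "payload": {"moves": [[[-5,-30,0],[0,0,0],0],[[-14,-60,0],[0,0,0],0],[[-14,-66,10],[0,0,0],0],[[-14,-66,40],[0,0,0],0],[[-14,-66,70],[0,0,0],0],[[-14,-66,92],[0,0,0],0],[[-14,-66,102],[0,0,0],0],[[-14,-66,103],[0,0,0],0]]}}

```text
clock: 15.07
tcp_pos: [0.45, -0.2244, 0.0205]
orientation: [-0.002, 0.65, 0.76, -0.0]
wrist_force: [-0.5, -0.3, 0.4]
finger_gap: 0.0004
grip_force: 0.0
```

```bash
python3 -c "
from h import *
go([*fx(-26,-62),.021],9.0)"
```

```text
tcp [ 0.45   -0.2244  0.0205] f [-0.5 -0.3  0.4] gap 0.0004 t 15.07 q6 0.79
shift [-0.4 36.4 -0.7] turn [-0.003 -0.003 -0.   ]
```

Request:
{"api": "step_arm", "payload": {"moves": [[[0,8,0],[0,0,0],0],[[0,15,0],[0,0,0],0],[[0,19,0],[0,0,0],0],[[0,22,0],[0,0,0],0],[[0,25,0],[0,0,0],0],[[0,28,0],[0,0,0],0],[[0,31,0],[0,0,0],0],[[0,31,0],[0,0,0],0]]}}

```text
clock: 15.73
tcp_pos: [0.4833, -0.2215, 0.0224]
orientation: [0.0, 0.65, 0.76, 0.0]
wrist_force: [-0.8, 0.3, 0.2]
finger_gap: 0.0002
grip_force: 0.0
```

Request:
{"api": "step_arm", "payload": {"moves": [[[0,1,0],[0,0,0],0],[[0,2,0],[0,0,0],0],[[0,3,0],[0,0,0],0],[[0,3,0],[0,0,0],0],[[0,3,0],[0,0,0],0]]}}

```text
clock: 16.15
tcp_pos: [0.4856, -0.221, 0.0222]
orientation: [-0.0, 0.65, 0.76, 0.0]
wrist_force: [-0.8, -0.8, 1.0]
finger_gap: -0.0001
grip_force: 0.1
```

Request:
{"api": "step_arm", "payload": {"moves": [[[0,1,0],[0,0,0],0],[[0,2,0],[0,0,0],0],[[0,2,0],[0,0,0],0]]}}

```text
clock: 16.4
tcp_pos: [0.4876, -0.2207, 0.0222]
orientation: [-0.0, 0.65, 0.76, 0.0]
wrist_force: [-0.6, -0.2, 0.2]
finger_gap: 0.0003
grip_force: 0.3
```

```bash
python3 -c "
from h import *
look('w10')
import cv2
im=cv2.imread('pics/w10.png');g=cv2.cvtColor(im,6).astype(int)
p=imaging.camera_params('wrist')
print(px(p,[[*fx(-80,-50),.026],[*fx(-80,0),.026],[*fx(-40,0),.024]]))
for r in(80,90,100,110,130,150,170):
    d=np.diff(g[r,250:560]); print(r,[(int(i)+250,int(d[i])) for i in np.where(abs(d)>18)[0]])
"
```

```text
tcp [ 0.4876 -0.2207  0.0222] f [-0.6 -0.2  0.2] gap 0.0003 t 16.4 q6 0.84
shift [ 50.8  -7.3 -77.8] turn [ 0.    -0.    -0.001]
[[343.32298268 131.08588588]
 [461.61837295 130.95184397]
 [449.84075619 218.58093551]]
80 [(285, -43), (286, -26), (454, -40), (455, -24), (475, 34), (504, 68), (505, 30), (523, -22)]
90 [(288, -41), (289, -24), (453, -43), (477, 20), (478, 26), (488, 47), (490, -32), (491, -31), (502, 24), (503, 66), (522, -25)]
100 [(290, -38), (291, -27), (452, -42), (474, 29), (501, 67), (502, 30), (520, -28)]
110 [(297, -41), (298, -23), (451, -41), (466, 27), (500, 87), (518, -19), (519, -26)]
130 [(319, -42), (320, -29), (333, -23), (451, -21), (497, 71), (498, 29), (515, -21), (516, -29)]
150 [(315, -46), (316, -25), (333, -22), (431, 45), (449, -42), (450, -28), (494, 47), (495, 48), (512, -24), (513, -25)]
170 [(306, -45), (307, -27), (333, -30), (378, 45), (382, -35), (383, 27), (447, -40), (448, -32), (491, 24), (492, 66), (509, -21), (510, -27)]
```

Request:
{"api": "step_arm", "payload": {"moves": [[[0,0.7,0],[0,0,0],0],[[0,1.4,0],[0,0,0],0],[[0,2,0],[0,0,0],0],[[0,2,0],[0,0,0],0],[[0,2,0],[0,0,0],0]]}}

```text
clock: 16.87
tcp_pos: [0.4897, -0.2204, 0.0223]
orientation: [0.0, 0.65, 0.76, 0.0]
wrist_force: [-0.7, 0.3, -0.2]
finger_gap: 0.0001
grip_force: 0.2
```

Request:
{"api": "step_arm", "payload": {"moves": [[[0,0.7,0],[0,0,0],0],[[0,1.4,0],[0,0,0],0],[[0,2,0],[0,0,0],0],[[0,2,0],[0,0,0],0],[[0,2,0],[0,0,0],0]]}}

```text
clock: 17.28
tcp_pos: [0.4907, -0.22, 0.0221]
orientation: [-0.001, 0.65, 0.76, -0.0]
wrist_force: [-5.3, -1.1, 2.5]
finger_gap: 0.0004
grip_force: 2.4
```

```bash
python3 -c "
from h import *
look('w11')
import cv2
im=cv2.imread('pics/w11.png');g=cv2.cvtColor(im,6).astype(int)
p=imaging.camera_params('wrist')
print(px(p,[[*fx(-80,-50),.026],[*fx(-40,-50),.026],[*fx(-80,0),.026],[*fx(-80,0),.024],[*fx(-40,0),.024]]))
for r in(130,150,170,190,210):
    d=np.diff(g[r,250:500]); print(r,[(int(i)+250,int(d[i])) for i in np.where(abs(d)>15)[0]])
for c in (345,360,400,420,440):
    d=np.diff(g[80:200,c]); print('c',c,[(int(i)+80,int(d[i])) for i in np.where(abs(d)>15)[0]])
"
```

```text
tcp [ 0.4907 -0.22    0.0221] f [-5.3 -1.1  2.5] gap 0.0004 t 17.28 q6 0.84
shift [ 50.6 -10.6 -77.8] turn [-0.001 -0.    -0.001]
[[335.84876709 131.50071606]
 [334.8782828  220.6276277 ]
 [454.25635056 131.34502559]
 [452.40927355 130.96066852]
 [443.1294108  219.01747656]]
130 [(317, -44), (318, -27), (330, -29), (448, -17), (453, 16), (490, 69), (491, 29)]
150 [(312, -41), (313, -29), (330, -17), (331, -17), (433, 47), (447, -45), (448, -26), (451, 17), (487, 24), (488, 67)]
170 [(308, -45), (309, -25), (331, -30), (385, 43), (445, -25), (446, -39), (485, 91)]
190 [(308, -45), (309, -28), (332, -19), (375, 45), (444, -45), (445, -28), (447, 20), (482, 65), (483, 30)]
210 [(308, -47), (309, -29), (332, -20), (365, 49), (443, -46), (444, -18), (445, 19), (479, 23), (480, 70), (497, -23), (498, -20)]
c 345 [(116, -24)]
c 360 [(115, -26)]
c 400 [(114, -27), (158, 52)]
c 420 [(113, -33), (161, 18), (162, 37)]
c 440 [(144, 41)]
```

There's contact at 5 N, with the front on the fence and the rear about 2 mm off. I shift the pusher toward the rear and push again.

Request:
{"api": "step_arm", "payload": {"moves": [[[0,-8,0],[0,0,0],0],[[10,-10,0],[0,0,0],0],[[25,-10,0],[0,0,0],0],[[32,-10,0],[0,0,0],0],[[32,-8,0],[0,0,0],0],[[32,-5,0],[0,0,0],0],[[32,-3,0],[0,0,0],0],[[32,-2,0],[0,0,0],0]]}}

```text
clock: 18.0
tcp_pos: [0.4851, -0.1889, 0.0224]
orientation: [0.0, 0.65, 0.76, -0.0]
wrist_force: [-1.6, 0.1, 1.3]
finger_gap: -0.0002
grip_force: 0.9
```

Request:
{"api": "step_arm", "payload": {"moves": [[[0,0.7,0],[0,0,0],0],[[0,1.4,0],[0,0,0],0],[[0,2,0],[0,0,0],0],[[0,2,0],[0,0,0],0],[[0,2,0],[0,0,0],0]]}}

```text
clock: 18.42
tcp_pos: [0.4861, -0.1886, 0.0221]
orientation: [-0.0, 0.65, 0.76, -0.0]
wrist_force: [-3.3, -1.1, 1.0]
finger_gap: 0.0002
grip_force: 1.5
```

Request:
{"api": "step_arm", "payload": {"moves": [[[0,0.7,0],[0,0,0],0],[[0,1.5,0],[0,0,0],0],[[0,1.5,0],[0,0,0],0],[[0,1.5,0],[0,0,0],0]]}}

```text
clock: 18.75
tcp_pos: [0.4862, -0.1885, 0.022]
orientation: [-0.001, 0.65, 0.76, -0.001]
wrist_force: [-7.7, -1.8, 3.2]
finger_gap: -0.0
grip_force: 3.8
```

The plate is flush with the fence: the force rises with no more motion. Next I look from above.

Request:
{"api": "step_arm", "payload": {"moves": [[[0,-10,0],[0,0,0],0],[[0,-16,-20],[0,0,0],0],[[0,0,-60],[0,0,0],85],[[-10,20,-100],[0,0,0],85],[[-17,30,-102],[0,0,0],85],[[-17,30,-102],[0,0,0],85],[[-17,30,-102],[0,0,0],85],[[-17,30,-102],[0,0,0],85]]}}

```text
clock: 19.42
tcp_pos: [0.5189, -0.1997, 0.1229]
orientation: [-0.001, 0.65, 0.76, -0.0]
wrist_force: [0.0, 0.1, -0.2]
finger_gap: 0.0724
grip_force: 0.0
```

```bash
sed -i 's/^b=cv2.approx.*/b=cv2.boxPoints(cv2.minAreaRect(c));print(cv2.contourArea(c),b.round(1).tolist(),inv(w(p,b,.026)).round(1).tolist())/' m.py
python3 -c "
from h import *
look('w12')
go([*fx(-110,-25),.07],9.0)"; python3 m.py w12
python3 -c "
from h import *
p=imaging.camera_params('wrist');p['pose']=np.load('w12.npy')
print(px(p,[[*fx(-80,-50),.026],[*fx(0,-50),.026],[*fx(0,0),.026],[*fx(-80,0),.026]]).round(1).tolist(),'fence/stop',px(p,[[*fx(-80,0),.024],[*fx(-15,0),.024],[*fx(0,-48),.024],[*fx(0,-12),.024],[*fx(16,-12),.024]]).round(1).tolist())"
```

```text
tcp [ 0.5189 -0.1997  0.1229] f [ 0.   0.1 -0.2] gap 0.0724 t 19.42 q6 0.9
shift [ 34.8 -41.5  23.1] turn [-0.002 -0.002 -0.001]
tcp [ 0.5185 -0.1995  0.1226] f [-0.6  0.3 -0.4] gap 0.0788 t 19.47 q6 0.9
shift [69.5  2.  52.8] turn [-0.002 -0.002 -0.001]
6358.0 [[289.0, 133.0], [355.0, 133.0], [355.0, 235.0], [289.0, 235.0]] [[-86.5, -48.7], [-86.5, -0.5], [-6.5, 1.7], [-6.5, -50.8]]
row 141 [(354, -22), (355, -28), (377, 19), (379, 53), (393, -21), (394, -49), (395, -28), (397, 31)]
row 169 [(353, -16), (354, -33), (375, 22), (379, 49), (391, -16), (392, -55)]
row 198 [(353, -32), (354, -19), (374, 20), (376, 56), (390, -35), (391, -48), (392, 21)]
row 227 [(352, -16), (353, -28), (373, 81), (374, 17), (388, -19), (389, -52)]
col 310 [(235, -23), (236, -70), (242, 28), (259, 26), (260, 71), (272, -22), (273, -45), (340, -37), (341, -40)]
col 322 [(235, -24), (236, -64), (237, -16), (242, 27), (259, 29), (260, 68), (272, -44), (273, -30), (342, -68)]
col 330 [(235, -40), (236, -55), (242, 31), (246, 37), (247, 33), (256, -59), (259, 27), (260, 72), (272, -43), (273, -34), (340, -30), (341, -43)]
[[287.4, 142.0], [290.3, 242.5], [352.7, 242.5], [355.4, 141.9]] fence/stop [[355.2, 141.6], [353.0, 224.0], [293.0, 241.5], [337.6, 241.5], [337.4, 259.5]]
```

The plate is now square and flush with the fence, with about 6 mm left to the end stop. I push +x at the middle of the end.

Request:
{"api": "step_arm", "payload": {"moves": [[[25,1,0],[0,0,0],0],[[50,2,0],[0,0,0],0],[[70,2,20],[0,0,0],0],[[70,2,50],[0,0,0],0],[[70,2,80],[0,0,0],0],[[70,2,98],[0,0,0],0],[[70,2,101],[0,0,0],0],[[70,2,101],[0,0,0],0]]}}

```text
clock: 20.13
tcp_pos: [0.5087, -0.1298, 0.0212]
orientation: [-0.003, 0.65, 0.76, -0.001]
wrist_force: [-0.0, -0.3, -0.3]
finger_gap: -0.0003
grip_force: 0.0
```

```bash
python3 -c "
from h import *
go([*fx(-91,-25),.022],9.0)"
```

```text
tcp [ 0.5087 -0.1298  0.0212] f [-0.  -0.3 -0.3] gap -0.0003 t 20.13 q6 1.01
shift [-19.7   0.8  -0.9] turn [-0.005 -0.003 -0.001]
```

Request:
{"api": "step_arm", "payload": {"moves": [[[-4,0,0],[0,0,0],0],[[-8,0,0],[0,0,0],0],[[-10,0,0],[0,0,0],0],[[-12,0,0],[0,0,0],0],[[-14,0,0],[0,0,0],0],[[-15,0,0],[0,0,0],0],[[-15,0,0],[0,0,0],0]]}}

```text
clock: 20.72
tcp_pos: [0.5143, -0.1456, 0.0242]
orientation: [0.0, 0.65, 0.76, 0.001]
wrist_force: [-0.5, 3.3, 5.9]
finger_gap: 0.0003
grip_force: 3.2
```

Request:
{"api": "step_arm", "payload": {"moves": [[[-0.7,0,0],[0,0,0],0],[[-1.4,0,0],[0,0,0],0],[[-2,0,0],[0,0,0],0],[[-2,0,0],[0,0,0],0],[[-2,0,0],[0,0,0],0]]}}

```text
clock: 21.13
tcp_pos: [0.5145, -0.147, 0.0242]
orientation: [0.0, 0.65, 0.76, 0.001]
wrist_force: [-1.1, 4.4, 6.3]
finger_gap: 0.0002
grip_force: 3.9
```

Request:
{"api": "step_arm", "payload": {"moves": [[[-0.7,0,0],[0,0,0],0],[[-1.4,0,0],[0,0,0],0],[[-2,0,0],[0,0,0],0],[[-2,0,0],[0,0,0],0],[[-2,0,0],[0,0,0],0]]}}

```text
clock: 21.55
tcp_pos: [0.5148, -0.1489, 0.0242]
orientation: [0.0, 0.65, 0.76, 0.001]
wrist_force: [-0.9, 4.2, 6.6]
finger_gap: 0.0003
grip_force: 3.9
```

Request:
{"api": "step_arm", "payload": {"moves": [[[-0.7,0,0],[0,0,0],0],[[-1.4,0,0],[0,0,0],0],[[-2,0,0],[0,0,0],0],[[-2,0,0],[0,0,0],0],[[-2,0,0],[0,0,0],0]]}}

```text
clock: 21.97
tcp_pos: [0.515, -0.1504, 0.0242]
orientation: [-0.0, 0.649, 0.76, 0.001]
wrist_force: [-1.0, 6.9, 6.7]
finger_gap: -0.0
grip_force: 4.7
```

Request:
{"api": "step_arm", "payload": {"moves": [[[-0.7,0,0],[0,0,0],0],[[-1.4,0,0],[0,0,0],0],[[-2,0,0],[0,0,0],0],[[-2,0,0],[0,0,0],0],[[-2,0,0],[0,0,0],0]]}}

```text
clock: 22.38
tcp_pos: [0.515, -0.1506, 0.0241]
orientation: [-0.002, 0.649, 0.761, 0.003]
wrist_force: [-0.4, 11.2, 9.6]
finger_gap: -0.0001
grip_force: 7.4
```

The plate stopped with the force rising, so it is against the end stop. I back off and look.

Request:
{"api": "step_arm", "payload": {"moves": [[[4,0,0],[0,0,0],0],[[12,0,0],[0,0,0],0],[[18,0,-15],[0,0,0],0],[[18,0,-50],[0,0,0],85],[[0,0,-80],[0,0,0],85],[[-25,0,-100],[0,0,0],85],[[-50,-2,-101],[0,0,0],85],[[-50,-2,-101],[0,0,0],85]]}}

```text
clock: 23.05
tcp_pos: [0.5229, -0.208, 0.1265]
orientation: [0.004, 0.651, 0.759, -0.0]
wrist_force: [0.6, -0.2, 0.2]
finger_gap: 0.0605
grip_force: 0.0
```

Request:
{"api": "step_arm", "payload": {"moves": [[[0,0,0],[0,0,0],85],[[0,0,0],[0,0,0],85],[[0,0,0],[0,0,0],85]]}}

```text
clock: 23.3
tcp_pos: [0.5199, -0.2023, 0.1234]
orientation: [-0.001, 0.65, 0.76, -0.0]
wrist_force: [-0.1, 0.9, -0.5]
finger_gap: 0.085
grip_force: 0.0
```

```bash
cat >v.sh <<'E'
python3 -c "
from h import *
look('$1')
go([*fx(-40,-95),.022],9.0)
p=imaging.camera_params('wrist');p['pose']=np.load('$1.npy')
print(px(p,[[*fx(-80,-50),.026],[*fx(0,-50),.026],[*fx(0,0),.026],[*fx(-80,0),.026]]).round(1).tolist(),'fence/stop',px(p,[[*fx(-80,0),.024],[*fx(-15,0),.024],[*fx(0,-48),.024],[*fx(0,-12),.024],[*fx(16,-12),.024]]).round(1).tolist())"
python3 m.py $1
E
bash v.sh w13
```

```text
tcp [ 0.5199 -0.2023  0.1234] f [-0.1  0.9 -0.5] gap 0.085 t 23.3 q6 0.9
shift [ 37.6 -42.   23.5] turn [-0.002 -0.002 -0.001]
tcp [ 0.52   -0.2022  0.1234] f [0.1 0.2 1. ] gap 0.085 t 23.35 q6 0.9
shift [  2.4 -68.9 101.5] turn [-0.002 -0.001 -0.   ]
[[286.7, 138.2], [289.6, 239.2], [352.1, 239.2], [354.8, 138.2]] fence/stop [[354.5, 137.9], [352.3, 220.6], [292.3, 238.2], [337.0, 238.2], [336.7, 256.3]]
6337.5 [[288.0, 138.0], [354.0, 138.0], [354.0, 239.0], [288.0, 239.0]] [[-80.1, -49.0], [-80.1, -0.6], [-0.1, 1.5], [-0.2, -51.2]]
row 146 [(353, -48), (376, 18), (379, 53), (392, -20), (393, -53)]
row 174 [(352, -34), (353, -21), (379, 47), (390, -17), (391, -54), (392, -38), (393, 29)]
row 202 [(351, -19), (352, -48), (373, 18), (376, 52), (389, -31), (390, -48), (391, -19), (392, 36)]
row 231 [(351, 24), (352, 24), (387, -20), (388, -49), (389, -29), (390, 34)]
col 308 [(239, -54), (256, 55), (257, 41), (269, -41), (270, -27), (340, -67)]
col 320 [(239, -57), (256, 52), (257, 44), (269, -41), (270, -32), (342, -70), (343, -21)]
col 328 [(239, -55), (243, 30), (244, 40), (252, -47), (253, -26), (256, 53), (257, 42), (269, -49), (270, -33), (341, -61)]
```

Run:
```python
from h import *
import cv2
p=imaging.camera_params('wrist');p['pose']=np.load('w13.npy')
g=cv2.GaussianBlur(cv2.cvtColor(cv2.imread('pics/w13.png'),cv2.COLOR_BGR2HSV)[...,1],(1,3),0).astype(float)
def cross(v,t):  # subpixel crossing
    i=np.where((v[:-1]-t)*(v[1:]-t)<0)[0]
    return [j+(t-v[j])/(v[j+1]-v[j]) for j in i]
rows=range(148,232,12)
L=[];Rr=[]
for r in rows:
    t=(g[r,275]+g[r,320])/2; L.append((270+cross(g[r,270:320],t)[0],r))
    t=(g[r,366]+g[r,320])/2; Rr.append((320+cross(g[r,320:366],t)[0],r))
for n,Q in(('long -y',L),('long +y',Rr)):
    X=inv(w(p,Q,.026)); print(n,X.round(1).tolist(),'slope',np.polyfit(X[:,0],X[:,1],1)[0].round(4))
```

```text
long -y [[-72.8, -49.8], [-63.9, -49.9], [-54.7, -50.0], [-45.4, -49.9], [-35.9, -49.9], [-26.2, -50.0], [-16.3, -50.0]] slope -0.0027
long +y [[-72.8, -0.1], [-63.8, -0.1], [-54.7, -0.4], [-45.4, -0.1], [-35.9, 0.0], [-26.2, -0.3], [-16.3, -0.2]] slope -0.001
```

The plate is home: long side within 0.3 mm of the fence, end within about 0.1 mm of the stop, square within 0.003 rad, and the arm is clear. I'm handing the job in.

```bash
python3 -c "
from workcell import env
print(env.hand_in())"
```

```text
the job is handed in; nothing more can be done
None
```

The top plate was laid on the bed, let go, then pushed home and handed in: it measured within about 0.5 mm of fence and stop and square, but I did not re-image the other two plates or the desk at the end, and `hand_in` returned no verdict.

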